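# Fit a spring stud nut in the bin-rack channel

### The arm

A 6-joint arm with a two-finger parallel gripper is mounted at the origin on the work surface. World frame = base frame: x ahead of the robot, y to its left, z up, the work surface at z = 0. Lengths are in m, angles in rad, forces in N, time in s.
With the tool pointing down it reaches from about 0.25 to 0.775 m from the base axis. Payload 4 kg.
Tool frame: the origin (TCP) lies at the very end of the fingers, on their centre line; the grasp point (between the pads) lies 19 mm behind it; z points along the fingers, y is the direction in which the jaws open and shut (so a half turn about z gives the same grasp; the last joint's range is limited). The gripper opens to 94 mm and grips with 3 to 60 N. Pads are 16 mm wide; open, the fingers measure 119 mm over their backs; the gripper's body (75 mm by 177 mm) begins 78 mm behind the grasp point.
Start: joints at [1.237, 0.087, 1.371, -0, 1.684, -0.103], TCP at [0.126, 0.535, 0.206] pointing down, gripper open.
Joint ranges: [-3.1, 3.1], [-0.76, 2.03], [0.27, 2.55], [-1.08, 4.22], [0.17, 2.65], [-2.57, 2.57]. Speed limits (rad/s): [2.79, 2.79, 3.14, 3.14, 3.14, 3.14].

### API

Orientations are given as [roll, pitch, yaw] about the fixed x, y, z axes, in that order (R = Rz(yaw) Ry(pitch) Rx(roll)).
In Python, from bench import robot, snapshot, models gives the robot as it stands.
- The arm moves only by the tool arm_command, never from a script. Its argument "commands" is text: rows parted by semicolons, each of 7 numbers parted by spaces: the shift along the tool's x, y, z in mm, then the turn, a rotation vector about the tool's x, y, z in degrees, then the opening, from 0 (shut) to 1 (fully open). In form: tx ty tz rx ry rz hand; .... A call has 1 to 12 rows; each row shifts and turns the pose as measured when the row begins, along the tool's axes as they then stand; what a row does not reach is not made up. A row lasts 1/8 s, in which the tool goes at most 62.5 mm and 10.7 degrees, less where a joint would pass 70% of its speed; a pose out of reach is approached as far as the arm can. A call is refused whole if a number of a shift passes 62.5 or a number of a turn 10.7, either way. A call with a gripper value outside its range is refused whole. The fingers move at their own pace and stop on an object; the grip force is fixed at half the most. Time passes only in rows, so rows that do not move let the fingers close. It gives the time, the measured TCP pose, the force and the opening at its end, in the units of the state.
- robot.get_obs(): the state, without advancing time (a new reading comes with each control period).
- snapshot(name): name is "side" or "top" or "wrist"; returns a dict with "img" (420x560x3 uint8, blue, green, red), "camera_matrix" (3x3 intrinsics, pixels), "origin" and "rotation" of the camera in the world. Camera axes: x right, y down, z forward; pixel columns grow to the right and rows downward; lengths in m; the calibration is good to about 2 mm. The wrist camera is an equidistant fisheye: a pixel r from the principal point sees the ray r / f radians off the axis. A picture is of the moment at which its call begins. There is no depth.
- robot.close_job(): hands the job in, once; it reports no verdict.
Trained networks look in a picture, given as the dict that the camera call returned (one of the last four; its "shot" number tells which), for a name from the list of things; names that differ only in an ending like _2 or _b are one class to them, and where a whole thing is asked for, a point or a joint stands for the part that bears it (a point fixed in the world has none). Each returns a list of dicts, best first, with "conf" (0 to 1); they miss things now and then, are a little off and sometimes report something else, mostly with a low value. They report only what shows in the picture. A call takes as long as a camera call. They do not tell look-alikes from the thing itself.
- models.spot_in(query, picture): "bbox" ([left, top, width, height] as shares, 0 to 1, of the picture: columns of its width, rows of its height, round what is visible of it).
- models.tip_of(query, picture): "centre" ([column, row] as shares, 0 to 1, of the picture: columns of its width, rows of its height: a listed point, or the origin of a listed thing).
The state is a dict: "time": time; "joint_positions": joint angles; "qvel": joint speeds; "joint_torque": joint torques, N m; "tool_pos": TCP position; "ee_rot": TCP orientation; "wrist_force": force on the tool from outside, world axes, zero at the start; "wrist_torque": the same for the moment, N m; "width": finger opening in m.
Only numpy, scipy, OpenCV 4.12 (cv2) and the standard library are available. Lean on these libraries where they do the work, as an engineer would, in place of code of your own. Each camera call takes 0.05 s, during which the arm holds its last target. There are 200 camera calls.

### The job

Take the spring stud nut from the blue tray, set it into the open slot of the steel channel with its plate lengthways, press it down against its spring until the plate is under the channel's lips, twist it a quarter turn clockwise (seen from above) and let it rise so that its grooves catch the lips, square across the channel. Then slide it along the channel towards the angle bracket until its plate butts against the bracket's own nut plate inside the channel, press it on lightly so that you feel it touch, and leave it there, let go. Do not crush the spring or force the nut, do not shift the bracket, which is only finger-tight, and leave the other things alone.

Things in the scene. Friction and masses are not known exactly. Their poses are not given: they have to be found in the camera images.
- nut: Spring stud nut, bare steel, 130 g, upright in the tray on its spring: plate 34 long (x) x 19 wide (y) x 8 mm thick, coil spring below, hex coupler above. Origin: centre of the plate's underside, z up. Standing in the tray it is about 13 mm over the tray's floor. Plate corners +x-y and -x+y are cut back: inside the channel it turns crosswise only clockwise seen from above. Either way round fits.
- nut_grip (a point): Centre of the nut's hex coupler, 28 mm over the nut's origin. Coupler 17 mm across flats, 19.6 over corners, 30 mm tall (13 to 43 mm over the origin). Flats face the nut's +x and -x and every 60 degrees on; corners point to +y and -y. It is joined to the plate by a 10 mm stud.
- nut_groove (a point): Middle of the plate's top, 8 mm over the nut's origin. Two grooves run along y in this top, from 9.3 to 15.1 mm either side of the middle, 3 mm deep.
- nut_spring: The coil spring under the nut's plate; origin: centre of its lower end, which moves up towards the plate as it is squeezed (16 mm below the plate when free). 17 mm across, about 500 N/m, coil-bound at 1.5 mm length with about 7 N; from there the force rises sharply.
- channel: Steel strut channel, 360 mm long (y), 41 mm wide (x), 22 mm deep, open side up on two 18 mm wooden bearers, fixed to the bench. Origin: on the bench under its middle. Upper face at z = 40 mm. Inside it is 37.3 mm wide. The nut's plate is under the lips when its origin is below z = 25 mm; at 21.5 mm its spring is coil-bound; caught on the lips it rests at z = 28 mm, held by about 4 N.
- channel_slot (a point): Middle of the channel's slot, at the height of its upper face. The slot is 22 mm wide (x = -11 to 11 mm) and runs the whole length. Its edges are turned down as lips 2 mm thick and 7 mm deep.
- channel_floor (a point): Middle of the channel's inner floor, 20 mm below its upper face; the nut's spring stands on it.
- bracket: Angle bracket on the channel's face, finger-tight: slips if pushed with over 8 N. Foot 40 wide, 62 long, 6 mm thick; upright leg at its far end, 46 mm above the channel. Axes as the channel's; origin: middle of the foot's lower front edge; the foot lies to -y, the stud nut comes from +y. Hangs by a 16 mm high bolt in a slotted hole and a nut plate inside the channel (see bracket_front).
- bracket_front (a point): Same point as the bracket's origin. The bracket's own nut plate (34 wide, 84 mm long, top 4 mm below the channel's face, seen in the slot; nut_plate_c0 = its middle) sticks out 2 to 20 mm past here to +y, as its bolt sits in the slotted hole: not measured, found by feel. The stud nut's plate edge (9.5 mm from its axis) butts on it with the nut 11.5 to 29.5 mm to +y of here.
- tray: Blue plastic tray, fixed, 170 by 250 mm, walls 28 mm high, floor 3 mm thick; origin under its middle on the bench.
- levelling_foot: Bystander in the tray: a levelling foot, round black pad 42 mm across with a stud and a hex sleeve of 17 mm, 60 mm tall, no spring and no plate. Origin under the pad.
- coupler: Bystander in the tray: a loose hex coupler, 17 by 30 mm, lying on its side. Origin: underside of its middle.
- washer: Bystander in the tray: square washer, 40 by 40 by 6 mm, lying flat. Origin under its middle.
- jar_a: Bystander: specimen jar with white cap, 48 mm across, 82 mm tall. Origin under it.
- jar_b: Bystander: specimen jar like the other. Origin under it.
- wrench: Bystander: open-ended spanner 160 mm long, lying flat on the bench. Origin: underside of its middle.
- flat_plate: Bystander: two-hole steel plate, 40 by 90 by 6 mm, flat on the bench. Origin under its middle.
Mind the look-alikes: they are no part of the job. What is shaped like the nut but green or purple is not meant.

How it is judged:
On the way, in this order (a step that is already met when the one before it is completed fails the run):
1. the nut's plate is pressed in lengthways and is under the channel's lips (z of nut in the frame of channel between 0.018 and 0.0255 m and x of nut in the frame of channel between -0.004 and 0.004 m and angle between the x axis of nut and the y axis of channel, either way round below 0.25 rad and y of nut in the frame of channel between -0.17 and 0.17 m), for 0.05 s.
2. the nut is turned a quarter and risen so that its grooves hold the lips (z of nut in the frame of channel between 0.0265 and 0.0295 m and angle between the x axis of nut and the x axis of channel, either way round below 0.2 rad), for 0.2 s.
3. the nut is slid up against the bracket's nut plate and pressed on it with at least 2 N (contact force between nut and bracket above 2 N and z of nut in the frame of channel above 0.0265 m and horizontal distance between nut and nut_plate_c0 below 0.054 m), for 0.1 s.
At the end, for the whole second after the job is handed in: The nut hangs in the channel with its grooves on the lips (within 1.5 mm of home height), square across within 0.15 rad, upright within 0.08 rad, its plate within 2 mm of the bracket's nut plate, at rest; the bracket is within 1.5 mm of where it was (z of nut in the frame of channel between 0.0265 and 0.0295 m and angle between the x axis of nut and the x axis of channel, either way round below 0.15 rad and angle between nut's own z axis and vertical below 0.08 rad and linear speed of nut below 0.01 m/s and horizontal distance between nut and nut_plate_c0 between 0.0495 and 0.0535 m and distance of bracket from where it was at the start of the episode below 0.0015 m); the robot touches nothing.
It fails at once if the bracket is shoved along by more than 1.5 mm (distance of bracket from where it was at the start of the episode above 0.0015 m).
It fails at once if the nut or its spring is forced against the channel with more than 30 N (contact force between nut and channel above 30 N).
It fails at once if another thing is pushed or carried away by more than 25 mm (distance of any of levelling_foot, coupler, washer, jar_a, jar_b, wrench, flat_plate from where it was at the start of the episode above 0.025 m).
It also fails if it takes over 61 s, if anything falls off the work surface, if the arm or the gripper's body presses on something with over 40 N, if the wrist force passes 120 N, or if a joint passes its speed limit or range.

## Working session

There is one attempt and no reset: what is moved stays moved. The work goes in short steps, Python scripts to look and compute and a tool call to move; the robot and the scene stay as the last step left them, time stands still between calls to the robot, and variables do not carry over. Pictures are saved under pics/ and viewed, about 8 in all and at most 12, crops included, and the job is handed in when it is done.

Besides the shell and the picture viewer there is one more tool, called after "Emit:" as name(argument=value, ...) on one line, values as JSON. arm_command: Moves the arm, as the interface text tells. Its arguments: {"type":"object","properties":{"commands":{"type":"string"}},"required":["commands"]}

```bash
mkdir -p pics; ls; cat > h.py <<'E'
import numpy as np, cv2
from bench import robot, snapshot, models
def ray(s,share):
    u=np.array([share[0]*560,share[1]*420]);K=np.array(s["camera_matrix"])
    d=np.array([(u[0]-K[0,2])/K[0,0],(u[1]-K[1,2])/K[1,1],1.]); 
    return np.array(s["origin"]),np.array(s["rotation"])@d
def at_z(s,share,z):
    o,d=ray(s,share); return o+d*(z-o[2])/d[2]
def tri(a,b):
    A=np.zeros((3,3));B=np.zeros(3)
    for o,d in(a,b):
        d=d/np.linalg.norm(d);P=np.eye(3)-np.outer(d,d);A+=P;B+=P@o
    return np.linalg.solve(A,B)
E
cat > a.py <<'E'
from h import *
np.set_printoptions(precision=4,suppress=True)
t=snapshot("top");s=snapshot("side");
cv2.imwrite("pics/top.png",t["img"]);cv2.imwrite("pics/side.png",s["img"])
print(t["origin"],s["origin"],t["camera_matrix"][0])
for q,z in [("nut_grip",.044),("nut_groove",.024),("channel",0),("channel_slot",.04),("bracket_front",.04),("tray",0),("levelling_foot",.003),("jar_a",0)]:
    for n,c in(("top",t),("side",s)):
        for r in models.tip_of(q,c)[:4]: print(q,n,round(r["conf"],2),np.round(r["centre"],3),at_z(c,r["centre"],z))
o=robot.get_obs();print(o)
E
python3 a.py
```

```text
pics
[0.3498 0.0658 1.3208] [0.3404 0.6839 0.8125] [545.1304   0.     280.3735]Traceback (most recent call last):
  File "a.py", line 8, in <module>
    for r in models.tip_of(q,c)[:4]: print(q,n,round(r["conf"],2),np.round(r["centre"],3),at_z(c,r["centre"],z))
                                                                                          ~~~~^^^^^^^^^^^^^^^^^
  File "h.py", line 8, in at_z
    o,d=ray(s,share); return o+d*(z-o[2])/d[2]
                                          ~^^^
IndexError: invalid index to scalar variable.
```

```bash
python3 - <<'E'
s=open('h.py').read()
s=s.replace('np.array(s["rotation"])@d','R(s["rotation"])@d').replace('def ray','from scipy.spatial.transform import Rotation\ndef R(r):\n    r=np.array(r); return r if r.shape==(3,3) else Rotation.from_euler("xyz",r).as_matrix()\ndef ray',1)
open('h.py','w').write(s)
E
sed -i 's/^print(t\["origin.*/print(t["origin"],t["rotation"],s["origin"],s["rotation"])/' a.py
python3 a.py
```

```text
[0.3498 0.0658 1.3208] [-2.9661  0.0247 -1.5745] [0.3404 0.6839 0.8125] [-2.432   0.009  -2.7703]
nut_grip top 0.62 [0.26 0.66] [0.4143 0.4134 0.044 ]
nut_grip top 0.6 [0.34  0.672] [0.4018 0.3071 0.044 ]
nut_grip top 0.45 [0.333 0.531] [0.5412 0.3204 0.044 ]
nut_grip top 0.28 [0.725 0.513] [ 0.5555 -0.1997  0.044 ]
nut_grip side 0.85 [0.554 0.912] [0.4035 0.4128 0.044 ]
nut_grip side 0.83 [0.597 0.778] [0.396  0.3026 0.044 ]
nut_grip side 0.48 [0.458 0.731] [0.5422 0.3172 0.044 ]
nut_grip side 0.33 [0.388 0.414] [0.764  0.0322 0.044 ]
nut_groove top 0.71 [0.262 0.668] [0.4076 0.4152 0.024 ]
nut_groove top 0.52 [0.334 0.535] [0.5405 0.3227 0.024 ]
nut_groove top 0.45 [0.346 0.676] [0.3992 0.3027 0.024 ]
nut_groove top 0.26 [0.755 0.513] [ 0.5584 -0.2441  0.024 ]
nut_groove side 0.75 [0.555 0.913] [0.4043 0.4066 0.024 ]
nut_groove side 0.71 [0.595 0.797] [0.3944 0.3085 0.024 ]
nut_groove side 0.48 [0.46 0.75] [0.5379 0.322  0.024 ]
nut_groove side 0.31 [0.393 0.416] [0.768  0.0144 0.024 ]
channel top 0.69 [0.719 0.515] [ 0.5607 -0.2006  0.    ]
channel top 0.67 [0.754 0.505] [ 0.5704 
[... 887 characters left out ...]
.    ]
jar_a top 0.58 [0.459 0.32 ] [0.7736 0.1557 0.    ]
jar_a side 0.66 [0.342 0.53 ] [0.7748 0.154  0.    ]
jar_a side 0.65 [0.391 0.411] [ 0.7874 -0.0111  0.    ]
jar_a side 0.25 [0.598 0.341] [ 0.5508 -0.216   0.    ]
{'time': 1.05, 'joint_positions': array([ 1.2369,  0.0872,  1.3707,  0.    ,  1.6836, -0.1031]), 'qvel': array([ 0.0013, -0.0003,  0.0024, -0.0009,  0.0022, -0.    ]), 'joint_torque': array([  0.0008, -34.0048, -30.2612,   0.0718,   0.0238,  -0.    ]), 'tool_pos': array([0.1258, 0.5354, 0.2055]), 'ee_rot': array([ 3.1415, -0.    ,  2.9108]), 'wrist_force': array([-0.7198, -0.3644, -0.0878]), 'wrist_torque': array([-0.0327,  0.0047, -0.0378]), 'width': 0.09414054871777404}
```

View pics/top.png

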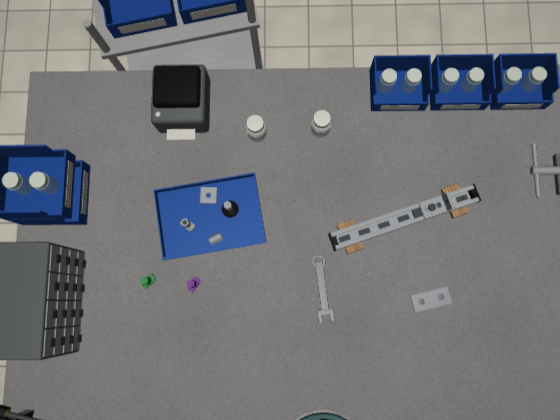

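View pics/side.png

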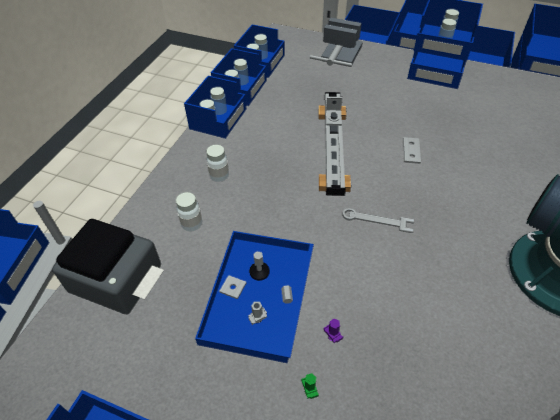

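```bash
python3 - <<'E'
import cv2,numpy as np
t=cv2.imread("pics/top.png");s=cv2.imread("pics/side.png")
a=cv2.resize(t[205:245,166:206],(300,300),interpolation=cv2.INTER_CUBIC)
b=cv2.resize(s[290:330,237:277],(300,300),interpolation=cv2.INTER_CUBIC)
c=cv2.resize(t[180:255,325:485],(640,300),interpolation=cv2.INTER_CUBIC)
im=np.zeros((600,640,3),np.uint8);im[:300,:300]=a;im[:300,320:620]=b;im[300:]=c
cv2.imwrite("pics/c1.png",im)
E
```

```text
(no output)
```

View pics/c1.png

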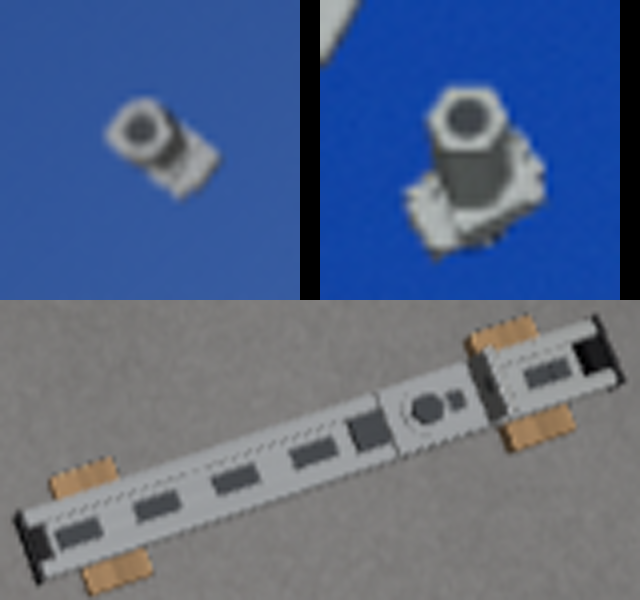

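```bash
cat > b.py <<'E'
from h import *
np.set_printoptions(precision=4,suppress=True)
t=snapshot("top");s=snapshot("side")
px=lambda u,v:(u/560,v/420)
n=at_z(t,px(332.5,242),.04);f=at_z(t,px(477.5,192.3),.04);fr=at_z(t,px(421.5,211.5),.046)
d=n-f;print("chan ends",n,f,"len",np.linalg.norm(d),"ang",np.degrees(np.arctan2(d[1],d[0])),"mid",(n+f)/2,"front",fr)
print("side slot ends", at_z(s,px(336,191),.04),at_z(s,px(333,93),.04))
print("nut top, plateend", at_z(t,px(166+140/7.5,205+130/7.5),.059),at_z(t,px(166+200/7.5,205+170/7.5),.024))
print("side nut top", at_z(s,px(237+147/7.5,290+118/7.5),.059))
A=at_z(s,px(237+115/7.5,290+218/7.5),.022);B=at_z(s,px(237+212/7.5,290+167/7.5),.022)
print("side plate ends",A,B,np.degrees(np.arctan2(*(B-A)[1::-1])), "TCP-proj")
E
python3 b.py
```

```text
chan ends [ 0.4945 -0.0259  0.04  ] [ 0.6109 -0.3723  0.04  ] len 0.3654711984988634 ang 108.57782141357444 mid [ 0.5527 -0.1991  0.04  ] front [ 0.5647 -0.2363  0.046 ]
side slot ends [ 0.4903 -0.018   0.04  ] [ 0.6065 -0.3708  0.04  ]
nut top, plateend [0.541  0.3213 0.059 ] [0.5332 0.3087 0.024 ]
side nut top [0.5387 0.3216 0.059 ]
side plate ends [0.5449 0.3321 0.022 ] [0.5277 0.3105 0.022 ] -128.51779600600435 TCP-proj
```

Emit:
arm_command(commands="-56 -14 0 0 0 0 1;-56 -14 0 0 0 0 1;-56 -14 0 0 0 0 1;-56 -14 0 0 0 0 1;-56 -14 0 0 0 0 1;-56 -14 0 0 0 0 1;-56 -14 0 0 0 0 1;-56 -14 0 0 0 0 1;0 0 20 0 0 8 0.6;0 0 20 0 0 8 0.6;0 0 20 0 0 8 0.6;0 0 0 0 0 0 0.6")

```text
time: 2.65
tool_pos: [0.551, 0.3184, 0.1427]
ee_rot: [3.139, -0.001, 2.482]
wrist_force: [0.6, 0.4, -0.1]
width: 0.0583
```

```bash
cat >> h.py <<'E'
def wray(s,share):
    K=np.array(s["camera_matrix"]);x=(share[0]*560-K[0,2])/K[0,0];y=(share[1]*420-K[1,2])/K[1,1]
    th=np.hypot(x,y);d=np.array([x/th*np.sin(th),y/th*np.sin(th),np.cos(th)])if th>1e-9 else np.array([0,0,1.])
    return np.array(s["origin"]),R(s["rotation"])@d
def wz(s,share,z):
    o,d=wray(s,share); return o+d*(z-o[2])/d[2]
def rect(s,x0,y0,x1,y1,z,res=.0005):
    # top-down ortho of the wrist picture on plane z; image right=+x world, up=+y world
    xs=np.arange(x0,x1,res);ys=np.arange(y1,y0,-res);X,Y=np.meshgrid(xs,ys)
    P=np.stack([X,Y,np.full_like(X,z)],-1)-np.array(s["origin"]);c=P@R(s["rotation"])
    th=np.arctan2(np.hypot(c[...,0],c[...,1]),c[...,2]);r=np.hypot(c[...,0],c[...,1])+1e-12
    K=np.array(s["camera_matrix"])
    return cv2.remap(s["img"],(K[0,0]*th*c[...,0]/r+K[0,2]).astype(np.float32),(K[1,1]*th*c[...,1]/r+K[1,2]).astype(np.float32),cv2.INTER_CUBIC)
def toolvec(o,p):
    return 1000*(R(o["ee_rot"]).T@(np.array(p)-o["tool_pos"]))
E
python3 - <<'E'
from h import *
np.set_printoptions(precision=4,suppress=True)
w=snapshot("wrist");o=robot.get_obs();print(o["time"],o["tool_pos"],o["ee_rot"],w["origin"],w["camera_matrix"][0])
for q,z in[("nut_grip",.044),("nut_groove",.024)]:
    for r in models.tip_of(q,w)[:2]: print(q,r["conf"],r["centre"],wz(w,r["centre"],z))
x,y=.54,.321
a=rect(w,x-.04,y-.04,x+.04,y+.04,.059,.0002);b=rect(w,x-.04,y-.04,x+.04,y+.04,.024,.0002)
cv2.imwrite("pics/w1.png",np.hstack([a,b]))
E
```

```text
2.7 [0.5517 0.3187 0.1442] [3.1363 0.0002 2.4826] [0.4907 0.3634 0.3225] [325.1923   0.     275.4569]
nut_grip 0.83 [0.272, 0.1948] [0.3944 0.3018 0.044 ]
nut_grip 0.78 [0.4891, 0.4736] [0.5447 0.3208 0.044 ]
nut_groove 0.72 [0.4836, 0.4555] [0.541  0.3199 0.024 ]
nut_groove 0.61 [0.4577, 0.0448] [0.4044 0.4094 0.024 ]
```

View pics/w1.png

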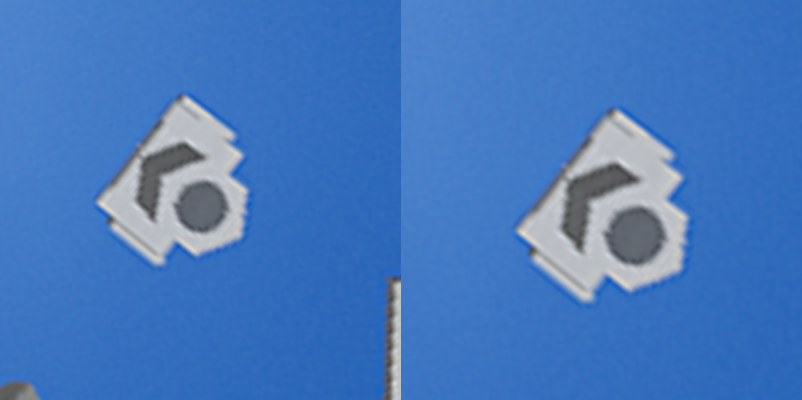

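Emit:
arm_command(commands="9.6 -5.8 0 0 0 -0.6 0.6;0 0 40 0 0 0 0.6;0 0 30 0 0 0 0.6;0 0 16 0 0 0 0.6;0 0 0 0 0 0 0.6")

```text
time: 3.42
tool_pos: [0.5425, 0.3243, 0.0658]
ee_rot: [3.122, 0.007, 2.501]
wrist_force: [0.9, 0.5, 0.1]
width: 0.0563
```

```bash
cat > g.py <<'E'
from h import *
import sys
np.set_printoptions(precision=4,suppress=True)
o=robot.get_obs();print(o["time"],o["tool_pos"],np.degrees(o["ee_rot"]),o["joint_positions"],o["wrist_force"],o["width"])
if len(sys.argv)>3: print(toolvec(o,[float(v) for v in sys.argv[1:4]]))
E
python3 g.py .5405 .320 .038
```

```text
3.425 [0.5425 0.3243 0.0658] [178.8703   0.3958 143.2771] [ 0.4475  0.3151  1.3825  0.0031  1.4233 -0.4829] [0.928  0.4931 0.0735] 0.05627827181507258
[-0.7845 -5.2395 27.7208]
```

```bash
cat >> g.py <<'E'
if len(sys.argv)>4:
    D=R([np.pi,0,np.radians(float(sys.argv[4]))]);print("rot",np.degrees(Rotation.from_matrix(R(o["ee_rot"]).T@D).as_rotvec()))
E
python3 g.py .5405 .320 .038 142.8
```

```text
3.425 [0.5425 0.3243 0.0658] [178.8703   0.3958 143.2771] [ 0.4475  0.3151  1.3825  0.0031  1.4233 -0.4829] [0.928  0.4931 0.0735] 0.05627827181507258
[-0.7845 -5.2395 27.7208]
rot [1.1313 0.3911 0.481 ]
```

Emit:
arm_command(commands="-0.8 -5.2 0 1.1 0.4 0.5 0.6;0 0 0 0 0 0 0.6")

```text
time: 3.68
tool_pos: [0.5412, 0.3202, 0.0687]
ee_rot: [3.138, 0.002, 2.492]
wrist_force: [0.3, -0.3, -0.2]
width: 0.0567
```

```bash
python3 g.py .5405 .320 .038 142.8
```

```text
3.675 [0.5412 0.3202 0.0687] [179.809    0.0867 142.7825] [ 0.444   0.3188  1.3715  0.0002  1.4476 -0.4772] [ 0.269  -0.2643 -0.194 ] 0.0567410093498184
[ 0.463  -0.6766 30.745 ]
rot [ 0.191   0.0867 -0.0173]
```

Emit:
arm_command(commands="0.5 -0.7 12 0 0 0 0.6;0 0 10 0 0 0 0.6;0 0 6 0 0 0 0.6;0 0 0 0 0 0 0.6")

```text
time: 4.18
tool_pos: [0.541, 0.3201, 0.0396]
ee_rot: [3.137, 0.002, 2.492]
wrist_force: [-0.0, -0.5, 0.2]
width: 0.0561
```

```bash
python3 g.py .5405 .320 .038 142.8
```

```text
4.175 [0.541  0.3201 0.0396] [179.7388   0.1194 142.7688] [ 0.4439  0.3393  1.4056  0.0002  1.3917 -0.4771] [-0.0387 -0.5206  0.2472] 0.056119086457884354
[ 0.3394 -0.3402  1.6232]
rot [ 0.2612  0.1195 -0.031 ]
```

Emit:
arm_command(commands="0 0 1.5 0.2 0 0 0;0 0 0 0 0 0 0;0 0 0 0 0 0 0;0 0 0 0 0 0 0;0 0 0 0 0 0 0")

```text
time: 4.8
tool_pos: [0.5414, 0.3204, 0.0388]
ee_rot: [3.14, 0.003, 2.492]
wrist_force: [0.5, -0.9, 0.2]
width: 0.0164
```

```bash
python3 g.py .5405 .320 .038 142.8
```

```text
4.8 [0.5414 0.3204 0.0388] [179.8841   0.154  142.7746] [ 0.445   0.3427  1.4028 -0.0015  1.393  -0.4758] [ 0.5456 -0.9291  0.1757] 0.016385674414800513
[ 0.5368 -0.8617  0.8102]
rot [ 0.1159  0.1541 -0.0252]
```

Emit:
arm_command(commands="0 0 -30 0 0 0 0;0 0 -50 0 0 0 0;0 0 -35 0 0 0 0;-36 -48 0 0 0 0 0;-36 -48 0 0 0 0 0;-36 -48 0 0 0 0 0;-36 -48 0 0 0 0 0;-36 -48 0 0 0 0 0;-36 -48 0 0 0 0 0;-36 -48 0 0 0 0 0;0 0 0 0 0 0 0")

```text
time: 6.18
tool_pos: [0.5371, -0.1119, 0.1539]
ee_rot: [-3.139, 0.001, 2.495]
wrist_force: [0.1, -0.1, -1.7]
width: 0.0166
```

```bash
python3 g.py .54 -.163 .13 198.6
```

```text
6.175 [ 0.5371 -0.1119  0.1539] [-179.8468    0.0796  142.9559] [-0.3069  0.0997  1.4594 -0.003   1.5821 -1.2312] [ 0.1397 -0.0985 -1.6583] 0.016580630314926695
[-33.0722 -38.9477  24.0466]
rot [ -0.1796  -0.0012 -55.6441]
```

Emit:
arm_command(commands="-16 -19 0 0 0 0 0;-16 -19 0 0 0 -6 0;0 0 0 0 0 -10 0;0 0 0 0 0 -10 0;0 0 0 0 0 -10 0;0 0 0 0 0 -10 0;0 0 0 0 0 -9 0;0 0 0 0 0 0 0")

```text
time: 7.18
tool_pos: [0.5392, -0.1532, 0.1509]
ee_rot: [3.134, -0.003, -2.791]
wrist_force: [-0.5, 0.1, -1.1]
width: 0.0168
```

```bash
python3 g.py .54 -.163 .13 198.6; python3 - <<'E'
from h import *
w=snapshot("wrist");print(w["origin"],w["rotation"])
a=rect(w,.47,-.31,.63,-.03,.04,.0005)
cv2.imwrite("pics/w2raw.png",w["img"]);cv2.imwrite("pics/w2.png",np.hstack([cv2.resize(w["img"],(460,345)),np.zeros((345,0,3),np.uint8)]) if 0 else a)
b=np.zeros((560,780,3),np.uint8);b[:420,320:780]=cv2.resize(w["img"],(460,420));b[:a.shape[0],:a.shape[1]]=a;cv2.imwrite("pics/w2b.png",b)
E
```

```text
7.175 [ 0.5392 -0.1532  0.1509] [ 179.5922   -0.1824 -159.8997] [-0.3799  0.1327  1.429   0.0032  1.587  -2.3015] [-0.4521  0.1448 -1.135 ] 0.016831036027722766
[ 2.578  -9.624  20.8317]
rot [ 0.4054 -0.1877  1.4997]
[ 0.46881946 -0.18124633  0.33086275] [ 2.88026106 -0.00663467  1.92063824]
```

View pics/w2b.png

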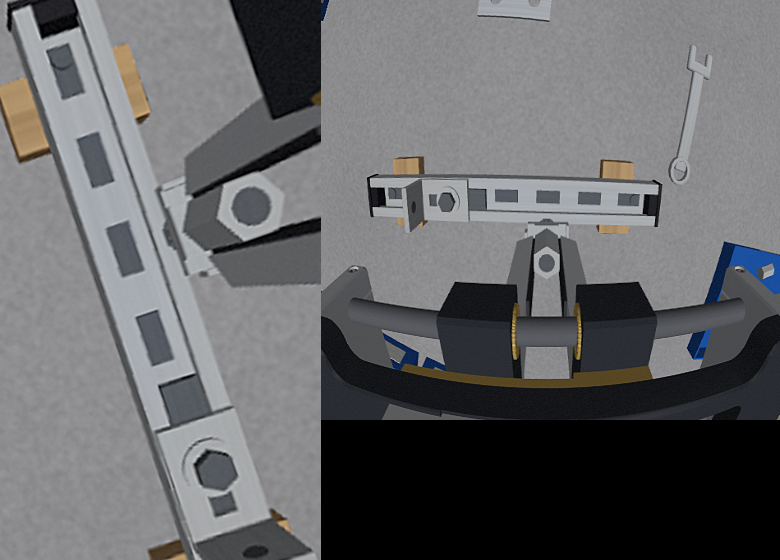

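```bash
cat > c.py <<'E'
from h import *
w=snapshot("wrist")
phi=np.radians(108.6);m=np.array([.5527,-.1991])
ax=np.array([np.cos(phi-np.pi/2),np.sin(phi-np.pi/2)]);ay=np.array([np.cos(phi),np.sin(phi)])
xs=np.arange(-.035,.035,.00025);ys=np.arange(.19,-.11,-.0005);X,Y=np.meshgrid(xs,ys)
P=np.dstack([m[0]+X*ax[0]+Y*ay[0],m[1]+X*ax[1]+Y*ay[1],np.full_like(X,.04)])-np.array(w["origin"])
c=P@R(w["rotation"]);r=np.hypot(c[...,0],c[...,1]);th=np.arctan2(r,c[...,2]);K=np.array(w["camera_matrix"])
im=cv2.remap(w["img"],(K[0,0]*th*c[...,0]/r+K[0,2]).astype(np.float32),(K[1,1]*th*c[...,1]/r+K[1,2]).astype(np.float32),cv2.INTER_CUBIC)
cv2.imwrite("pics/w3.png",cv2.resize(im,(560,600)))
g=cv2.GaussianBlur(cv2.cvtColor(im,6),(5,9),0).astype(float)
for y in (.13,.10,.09,.06,.0,-.01,-.06):
    k=int(round((.19-y)/.0005));p=g[k-4:k+5].mean(0);d=np.gradient(p)
    e=[i for i in range(2,len(d)-2) if abs(d[i])>4 and abs(d[i])==max(abs(d[i-3:i+4]))]
    print(y,[(round(xs[i]*1000,1),int(d[i])) for i in e])
E
python3 c.py
```

```text
0.13 [(np.float64(-24.5), -10), (np.float64(-20.7), 17), (np.float64(-11.0), -12), (np.float64(1.0), 8), (np.float64(9.0), -18), (np.float64(10.5), 22), (np.float64(20.5), -9)]
0.1 [(np.float64(-24.5), -14), (np.float64(-21.0), 15), (np.float64(-11.0), -13), (np.float64(1.0), 12), (np.float64(8.8), -16), (np.float64(10.5), 14), (np.float64(20.3), -5)]
0.09 [(np.float64(-24.5), -9), (np.float64(-21.0), 13), (np.float64(-11.0), -15), (np.float64(1.0), 13), (np.float64(9.0), -20), (np.float64(10.5), 21), (np.float64(20.3), -6)]
0.06 [(np.float64(-24.2), -10), (np.float64(-21.2), 15), (np.float64(-11.0), -12), (np.float64(1.0), 11), (np.float64(8.8), -18), (np.float64(10.3), 14), (np.float64(18.8), -11), (np.float64(22.0), 12), (np.float64(31.3), -8)]
0.0 [(np.float64(-24.7), -17), (np.float64(-21.2), 19), (np.float64(-11.0), -15), (np.float64(0.8), 15), (np.float64(9.0), -14), (np.float64(10.5), 18), (np.float64(20.3), -5)]
-0.01 [(np.float64(-24.7), -14), (np.float64(-21.0), 17), (np.float64(-11.2), -10), (np.float64(0.8), 9), (np.float64(8.5), -14), (np.float64(10.5), 13)]
-0.06 [(np.float64(-25.2), -12), (np.float64(-21.7), 12), (np.float64(-19.5), 14), (np.float64(-12.0), -4), (np.float64(-2.2), -6), (np.float64(0.5), -5), (np.float64(2.3), 5), (np.float64(21.5), -5)]
```

View pics/w3.png

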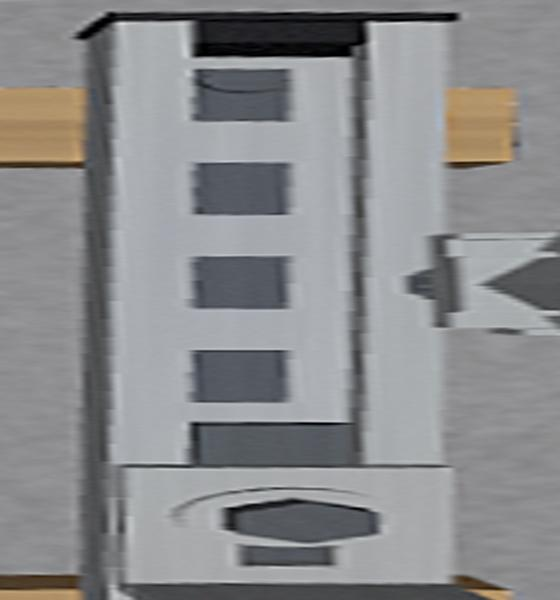

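```bash
cat > d.py <<'E'
from h import *
np.set_printoptions(precision=4,suppress=True)
w=snapshot("wrist");o=robot.get_obs();T=o["tool_pos"];Rt=R(o["ee_rot"])
zt=T[2]+.0202
a=rect(w,T[0]-.025,T[1]-.025,T[0]+.025,T[1]+.025,zt,.0001)
cv2.imwrite("pics/n1.png",a)
p=wz(w,(275/560,262/420),zt);print(Rt.T@(p-T)*1000)
g=cv2.cvtColor(a,6)
for r in (70,):
  c=cv2.HoughCircles(cv2.GaussianBlur(g,(9,9),0),cv2.HOUGH_GRADIENT,1,100,param1=60,param2=15,minRadius=30,maxRadius=60)
  for q in (c[0][:3] if c is not None else []):
    v=np.array([T[0]-.025+q[0]*1e-4,T[1]+.025-q[1]*1e-4,zt]);print(q,Rt.T@(v-T)*1000)
print(T,np.degrees(o["ee_rot"]))
E
python3 d.py
```

```text
[  1.8073  -0.9616 -20.2011]
[241.5 261.5  53.1] [  1.256   -0.6572 -20.2009]
[ 99.5 428.5  46.3] [ 20.32   -11.4782 -20.2117]
[ 0.5392 -0.1539  0.151 ] [ 179.6263   -0.1795 -159.9536]
```

View pics/n1.png

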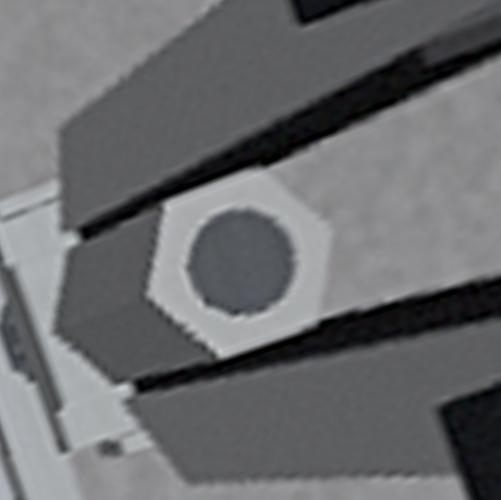

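Emit:
arm_command(commands="0 -7 20 0.3 -0.2 1.4 0;0 -3 20 0 0 0 0;0 0 15 0 0 0 0;0 0 0 0 0 0 0")

```text
time: 7.82
tool_pos: [0.5432, -0.1626, 0.0951]
ee_rot: [3.141, 0.002, -2.821]
wrist_force: [0.3, -0.2, -1.4]
width: 0.0169
```

```bash
python3 g.py .5423 -.1657 .07 198.6
```

```text
7.825 [ 0.5432 -0.1626  0.0951] [ 179.9687    0.1008 -161.6568] [-0.3918  0.1707  1.4986  0.0016  1.4714 -2.2829] [ 0.2697 -0.2368 -1.3574] 0.016926848404710884
[ 1.863  -2.7196 25.1011]
rot [ 0.0311  0.1009 -0.2568]
```

Emit:
arm_command(commands="1.9 -2.7 0 0 0 -0.2 0;0 0 10 0 0 0 0;0 0 8 0 0 0 0;0 0 4 0 0 0 0;0 0 0 0 0 0 0")

```text
time: 8.45
tool_pos: [0.5433, -0.1662, 0.0737]
ee_rot: [-3.14, 0.004, -2.818]
wrist_force: [0.4, -0.2, -1.7]
width: 0.0165
```

```bash
python3 g.py .5423 -.1657 .0688 198.6; sed -i 's/np.arange(.19,-.11/np.arange(.085,-.015/;s/np.arange(-.035,.035/np.arange(-.03,.06/' c.py; cp c.py c2.py; python3 c2.py >/dev/null; python3 d.py
```

```text
8.45 [ 0.5433 -0.1662  0.0737] [-179.9052    0.2478 -161.4709] [-0.3976  0.1858  1.5253  0.0016  1.4262 -2.292 ] [ 0.4413 -0.1836 -1.6511] 0.016475850537524397
[0.8402 0.7763 4.8522]
rot [-0.095   0.2478 -0.0711]
[  2.0987  -1.1308 -20.2083]
[237.5 262.5  53. ] [  1.481   -0.8337 -20.2059]
[106.5 169.5  51.4] [ 10.9467  12.1469 -20.2827]
[ 0.5436 -0.1663  0.0742] [-179.8705    0.2876 -161.4721]c2.py:12: RuntimeWarning: Mean of empty slice.
  k=int(round((.19-y)/.0005));p=g[k-4:k+5].mean(0);d=np.gradient(p)
  ret = um.true_divide(
```

View pics/w3.png

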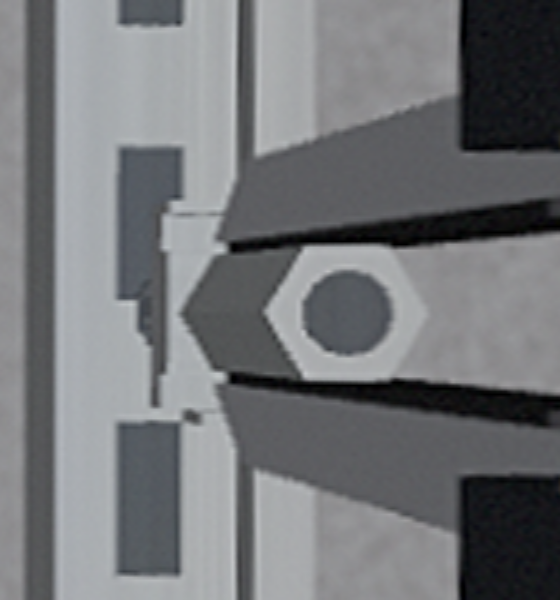

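```bash
python3 - <<'E'
from h import *
np.set_printoptions(precision=2,suppress=True)
w=snapshot("wrist");o=robot.get_obs();C=np.array(w["origin"]);phi=np.radians(108.6);m=np.array([.5525,-.1992])
A=np.array([[np.cos(phi-np.pi/2),np.sin(phi-np.pi/2)],[np.cos(phi),np.sin(phi)]])
print("cam",A@(C[:2]-m)*1000,C[2],"tcp",A@(o["tool_pos"][:2]-m)*1000,o["tool_pos"][2])
def pt(c,r,z):
    P=np.array([-30.+.25+c*90/560, 85-r*100/600])/1000  # old m frame, shift .25mm
    c2=A@(C[:2]-m); return (P+(c2-P)*(z-.04)/(C[2]-.04))*1000
zo=o["tool_pos"][2]-.0228
for n,c,r,z in[("plate L top",164,213,zo+.008),("plate L top2",161,400,zo+.008),("plate y+",200,213,zo+.008),("plate y-",200,408,zo+.008),("hole",346,312,zo+.043),("hex R",428,315,zo+.043),("hexL",265,315,zo+.043),("spring L",138,318,zo-.008)]: print(n,pt(c,r,z))
E
```

```text
cam [-75.13  33.63] 0.25355698125127346 tcp [ 2.19 33.89] 0.07443944995068057
plate L top [-9.99 48.04]
plate L top2 [-10.43  19.74]
plate y+ [-4.74 48.04]
plate y- [-4.74 18.53]
hole [ 0.02 33.16]
hex R [ 9.83 32.79]
hexL [-9.67 32.79]
spring L [-8.72 32.03]
```

Emit:
arm_command(commands="0 0 5 0 0 0 0;0 0 5 0 0 0 0;0 0 3 0 0 0 0;0 0 0 0 0 0 0")

```text
time: 9.1
tool_pos: [0.544, -0.1664, 0.0608]
ee_rot: [-3.139, 0.006, -2.818]
wrist_force: [0.3, -0.7, -0.5]
width: 0.0162
```

```bash
python3 g.py .5436 -.1663 .0463 198.6
```

```text
9.1 [ 0.544  -0.1664  0.0608] [-179.8362    0.3283 -161.4683] [-0.3975  0.196   1.5402  0.0017  1.3992 -2.292 ] [ 0.3125 -0.7183 -0.5108] 0.01621809156575758
[ 0.4342  0.2813 14.4726]
rot [-0.164   0.3282 -0.0688]
```

Emit:
arm_command(commands="0.4 0 3 -0.1 0.3 0 0;0 0 3 0 0 0 0;0 0 0 0 0 0 0")

```text
time: 9.48
tool_pos: [0.5439, -0.1667, 0.0551]
ee_rot: [-3.14, 0.001, -2.818]
wrist_force: [-0.8, 1.1, 1.1]
width: 0.0166
```

```bash
python3 g.py .5436 -.1663 .0463 198.6
```

```text
9.475 [ 0.5439 -0.1667  0.0551] [-179.9147    0.0404 -161.4655] [-0.3966  0.2042  1.5423 -0.0007  1.3936 -2.2907] [-0.7653  1.1145  1.0539] 0.01660997527597378
[0.2094 0.4512 8.818 ]
rot [-0.0853  0.0404 -0.0656]
```

Emit:
arm_command(commands="0 0 3 0 0 0 0;0 0 3 0 0 0 0;0 0 0 0 0 0 0")

```text
time: 9.85
tool_pos: [0.5442, -0.1668, 0.0503]
ee_rot: [-3.139, 0.001, -2.818]
wrist_force: [-1.5, 0.6, 2.5]
width: 0.017
```

```bash
python3 g.py .5436 -.1663 .0463 198.6
```

```text
9.85 [ 0.5442 -0.1668  0.0503] [-179.8699    0.0858 -161.4686] [-0.3966  0.2081  1.5479 -0.0007  1.383  -2.2907] [-1.5472  0.5848  2.5414] 0.01698724275655008
[0.4089 0.6816 3.9559]
rot [-0.1302  0.0857 -0.0687]
```

Emit:
arm_command(commands="0.4 0 2.5 0 0 0 0;0 0 2 0 0 0 0;0 0 0 0 0 0 0")

```text
time: 10.22
tool_pos: [0.5442, -0.1668, 0.0468]
ee_rot: [-3.139, 0.003, -2.818]
wrist_force: [-1.8, -0.2, 4.4]
width: 0.0167
```

```bash
python3 g.py .5436 -.1663 .0463 198.6
```

```text
10.225 [ 0.5442 -0.1668  0.0468] [-179.8438    0.156  -161.4628] [-0.3969  0.2102  1.5527 -0.0003  1.3749 -2.2912] [-1.789  -0.1646  4.4204] 0.016664847901330576
[0.4299 0.7088 0.5165]
rot [-0.1563  0.1559 -0.063 ]
```

Emit:
arm_command(commands="0.6 0 1 0 0 0 0;0 0 0.5 0 0 0 0;0 0 0 0 0 0 0")

```text
time: 10.6
tool_pos: [0.5442, -0.1669, 0.046]
ee_rot: [-3.139, 0.004, -2.818]
wrist_force: [-1.6, 0.6, 5.1]
width: 0.0168
```

```bash
python3 g.py .5436 -.1663 .0463 198.6
```

```text
10.6 [ 0.5442 -0.1669  0.046 ] [-179.8266    0.2339 -161.458 ] [-0.3974  0.2099  1.5549  0.0004  1.3718 -2.2919] [-1.6389  0.5903  5.1425] 0.016773148614713122
[ 0.3465  0.7238 -0.3298]
rot [-0.1735  0.2338 -0.0584]
```

Emit:
arm_command(commands="0.2 -0.3 0.2 0 0 8 0;0 -0.3 0.2 0 0 9 0;0 -0.3 0.2 0 0 9 0")

```text
time: 10.98
tool_pos: [0.5449, -0.1683, 0.046]
ee_rot: [-3.14, 0.007, 2.997]
wrist_force: [-2.2, 0.6, 5.2]
width: 0.0167
```

```bash
python3 g.py .5436 -.1663 .0460 173
```

```text
10.975 [ 0.5449 -0.1683  0.046 ] [-179.9025    0.4097  171.7346] [-0.3991  0.2106  1.5539  0.0002  1.3697 -1.8256] [-2.2036  0.6035  5.198 ] 0.016662128907850935
[ 1.6036  1.7883 -0.0125]
rot [-0.102   0.4086 -1.2658]
```

Emit:
arm_command(commands="0.6 -0.5 0.2 0 -0.4 9 0;0.4 -0.5 0.2 0 0 9 0;0.2 -0.5 0.2 0 0 9 0")

```text
time: 11.35
tool_pos: [0.5449, -0.1702, 0.0463]
ee_rot: [3.136, 0.018, 2.51]
wrist_force: [-0.4, 2.0, 3.9]
width: 0.0169
```

```bash
cat > e.py <<'E'
from h import *
import sys
np.set_printoptions(precision=2,suppress=True)
o=robot.get_obs();phi=np.radians(108.6);m=np.array([.5525,-.1992])
A=np.array([[np.cos(phi-np.pi/2),np.sin(phi-np.pi/2)],[np.cos(phi),np.sin(phi)]])
R0=R(o["ee_rot"]);r=np.degrees(o["ee_rot"])
print("t",o["time"],"tcp chan",A@(o["tool_pos"][:2]-m)*1e3,"z",o["tool_pos"][2]*1e3,"nut chan",A@((o["tool_pos"]+R0@[.0016,0,0])[:2]-m)*1e3,"yaw-108.6:",(r[2]-108.6)%360,"rp",r[:2],"F chan",A@o["wrist_force"][:2],o["wrist_force"][2],"T",o["wrist_torque"],"w",o["width"]*1e3)
D=R([np.pi,0,phi]);print("rot to square",np.degrees(Rotation.from_matrix(R0.T@D).as_rotvec()))
print("chan x,y in tool:",R0.T[:2,:2]@A.T[:, :])
E
python3 e.py
```

```text
t 11.35 tcp chan [ 2.06 29.95] z 46.29717104013303 nut chan [ 1.14 31.26] yaw-108.6: 35.22058943071974 rp [179.68   1.02] F chan [0.25 1.99] 3.8643318402099247 T [ 0.19  0.23 -0.02] w 16.906336340914493
rot to square [ 0.63  0.89 35.22]
chan x,y in tool: [[-0.58  0.82]
 [ 0.82  0.58]]
```

Emit:
arm_command(commands="0.6 -1.0 0.3 0.5 0.6 9 0;0.4 -0.9 0.3 0 0 9 0;0.1 -0.6 0.2 0 0 9 0")

```text
time: 11.72
tool_pos: [0.5446, -0.1718, 0.0466]
ee_rot: [3.136, 0.011, 2.023]
wrist_force: [-1.0, 0.8, 4.0]
width: 0.0167
```

```bash
python3 e.py
```

```text
t 11.725 tcp chan [ 1.23 28.47] z 46.598828540422744 nut chan [ 1.02 30.06] yaw-108.6: 7.306368793626959 rp [179.7    0.61] F chan [-0.7   1.08] 3.9572995377657243 T [ 0.17  0.22 -0.03] w 16.689511852662605
rot to square [0.34 0.59 7.31]
chan x,y in tool: [[-0.13  0.99]
 [ 0.99  0.13]]
```

Emit:
arm_command(commands="0 -0.7 0.2 0.3 0.6 7 0;0 -0.4 0 0 0 0.5 0;0 0 0 0 0 0 0")

```text
time: 12.1
tool_pos: [0.5446, -0.1723, 0.0468]
ee_rot: [3.139, 0.001, 1.89]
wrist_force: [-0.1, 0.9, 5.4]
width: 0.0168
```

```bash
python3 e.py
```

```text
t 12.1 tcp chan [ 1.1 28. ] z 46.84806982010813 nut chan [ 1.11 29.6 ] yaw-108.6: 359.7075655541969 rp [179.83   0.05] F chan [0.18 0.84] 5.3701870662304545 T [ 0.22  0.33 -0.04] w 16.818054500950034
rot to square [ 0.17  0.05 -0.29]
chan x,y in tool: [[ 0.01  1.  ]
 [ 1.   -0.01]]
```

Emit:
arm_command(commands="0 -1.2 0 0 0 0 0;0 -0.8 0 0 0 0 0;0 0 0 0 0 0 0")

```text
time: 12.48
tool_pos: [0.5445, -0.1723, 0.0475]
ee_rot: [3.134, 0.002, 1.893]
wrist_force: [-0.0, 1.7, 3.1]
width: 0.0171
```

```bash
python3 e.py
```

```text
t 12.475 tcp chan [ 0.96 28.03] z 47.47839718477349 nut chan [ 0.96 29.63] yaw-108.6: 359.8443990341255 rp [179.57   0.1 ] F chan [0.54 1.62] 3.1003968484995648 T [0.28 0.03 0.  ] w 17.069941369917988
rot to square [ 0.43  0.1  -0.16]
chan x,y in tool: [[ 0.  1.]
 [ 1. -0.]]
```

Emit:
arm_command(commands="0 -2.5 0.5 0.4 0 0 0;0 0 0 0 0 0 0")

```text
time: 12.72
tool_pos: [0.5431, -0.1732, 0.0474]
ee_rot: [3.139, 0.003, 1.893]
wrist_force: [0.7, 2.2, 4.3]
width: 0.0167
```

```bash
python3 e.py
```

```text
t 12.725 tcp chan [-0.62 27.59] z 47.44970166427218 nut chan [-0.61 29.19] yaw-108.6: 359.8634680380117 rp [179.85   0.18] F chan [1.33 1.83] 4.3457024218852665 T [ 0.33 -0.07 -0.03] w 16.667297212564026
rot to square [ 0.15  0.18 -0.14]
chan x,y in tool: [[ 0.  1.]
 [ 1. -0.]]
```

Emit:
arm_command(commands="0 0 -1.5 0 0 0 0;0 0 -1.2 0 0 0 0;0 0 0 0 0 0 0")

```text
time: 13.1
tool_pos: [0.5431, -0.1732, 0.0499]
ee_rot: [3.139, 0.003, 1.893]
wrist_force: [1.5, 2.3, 2.3]
width: 0.0165
```

```bash
python3 e.py
```

```text
t 13.1 tcp chan [-0.65 27.6 ] z 49.88993706899444 nut chan [-0.64 29.2 ] yaw-108.6: 359.86365053206265 rp [179.86   0.17] F chan [2.17 1.65] 2.298371442351712 T [ 0.35 -0.44  0.05] w 16.531623386222
rot to square [ 0.14  0.17 -0.14]
chan x,y in tool: [[ 0.  1.]
 [ 1. -0.]]
```

Emit:
arm_command(commands="0 0 -0.8 0 0 0 0;0 0 -0.5 0 0 0 0;0 0 0 0 0 0 0")

```text
time: 13.48
tool_pos: [0.5431, -0.1733, 0.0505]
ee_rot: [3.139, 0.003, 1.893]
wrist_force: [2.8, 1.2, 2.7]
width: 0.0164
```

```bash
python3 e.py
```

```text
t 13.475 tcp chan [-0.67 27.58] z 50.49355690664705 nut chan [-0.67 29.18] yaw-108.6: 359.8575908634167 rp [179.86   0.16] F chan [3.05 0.21] 2.699266926794991 T [ 0.37 -0.51 -0.01] w 16.39122125500978
rot to square [ 0.14  0.16 -0.14]
chan x,y in tool: [[ 0.  1.]
 [ 1. -0.]]
```

Emit:
arm_command(commands="0 1 0 0 0 0 0;0 0 -0.6 0 0 0 0;0 0 -0.4 0 0 0 0")

```text
time: 13.85
tool_pos: [0.5431, -0.1732, 0.0505]
ee_rot: [3.142, 0.002, 1.893]
wrist_force: [3.1, 1.6, 0.5]
width: 0.0166
```

```bash
python3 e.py
```

```text
t 13.85 tcp chan [-0.58 27.64] z 50.54327719873228 nut chan [-0.58 29.24] yaw-108.6: 359.85189829648886 rp [180.     0.13] F chan [3.45 0.53] 0.5279425313691349 T [ 0.18 -0.66  0.  ] w 16.631188191981202
rot to square [ 0.    0.13 -0.15]
chan x,y in tool: [[ 0.  1.]
 [ 1. -0.]]
```

Emit:
arm_command(commands="-3 0.8 0 0 0 0 0;-4 0.4 0 0 0 0 0;-4 0 0 0 0 0 0;-4 0 0 0 0 0 0;0 0 0 0 0 0 0")

```text
time: 14.48
tool_pos: [0.547, -0.187, 0.0501]
ee_rot: [-3.137, -0.002, 1.893]
wrist_force: [-0.1, 1.6, 1.9]
width: 0.0164
```

```bash
python3 e.py
```

```text
t 14.475 tcp chan [-1.35 13.35] z 50.12433996779856 nut chan [-1.34 14.95] yaw-108.6: 359.85110673697307 rp [-179.72   -0.12] F chan [0.42 1.51] 1.9021905862905122 T [0.35 0.03 0.01] w 16.39692962386227
rot to square [-0.28 -0.12 -0.15]
chan x,y in tool: [[ 0.  1.]
 [ 1. -0.]]
```

Emit:
arm_command(commands="-4 1 -0.3 -0.3 0 0 0;-4 0.3 0 0 0 0 0;-4 0 0 0 0 0 0;0 0 0 0 0 0 0")

```text
time: 14.98
tool_pos: [0.5516, -0.1989, 0.0502]
ee_rot: [-3.141, -0.003, 1.893]
wrist_force: [-0.6, 1.7, 3.0]
width: 0.0167
```

```bash
python3 e.py; python3 - <<'E'
from h import *
w=snapshot("wrist")
cv2.imwrite("pics/w4.png",cv2.resize(w["img"][60:260,170:420],(750,600),interpolation=cv2.INTER_CUBIC))
E
```

```text
t 14.975 tcp chan [-0.77  0.58] z 50.177236964198585 nut chan [-0.77  2.18] yaw-108.6: 359.84625883929954 rp [-179.94   -0.15] F chan [0.03 1.82] 2.999691704281845 T [ 0.33  0.19 -0.02] w 16.651353522485927
rot to square [-0.06 -0.15 -0.15]
chan x,y in tool: [[ 0.  1.]
 [ 1. -0.]]
```

View pics/w4.png

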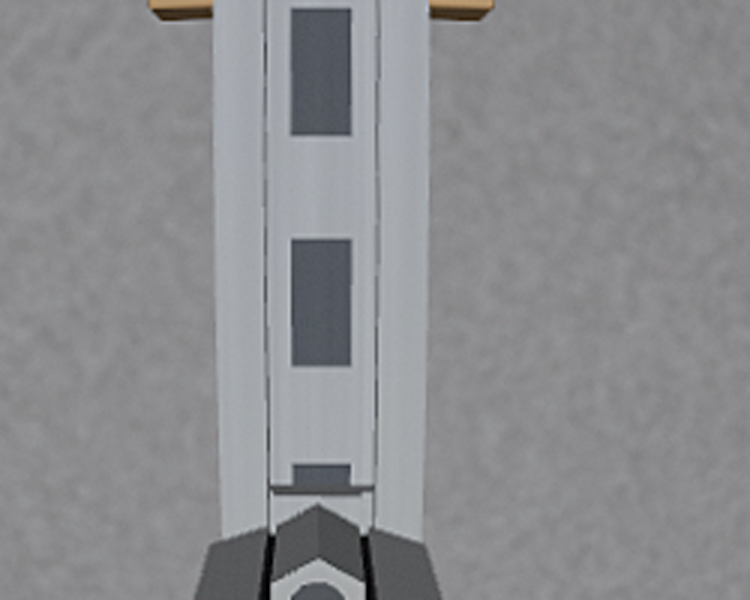

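Emit:
arm_command(commands="-2.5 0.5 -0.5 0 0.1 0 0;-2.5 0 -0.2 0 0 0 0;-2.5 0 0 0 0 0 0")

```text
time: 15.4
tool_pos: [0.5539, -0.2053, 0.0503]
ee_rot: [-3.139, -0.006, 1.893]
wrist_force: [-1.5, 2.0, 3.4]
width: 0.0166
```

```bash
python3 e.py
```

```text
t 15.4 tcp chan [-0.61 -6.23] z 50.34111352518531 nut chan [-0.6  -4.63] yaw-108.6: 359.8764385547877 rp [-179.88   -0.36] F chan [-0.76  2.39] 3.417135817079407 T [0.48 0.29 0.07] w 16.618367637910133
rot to square [-0.12 -0.36 -0.12]
chan x,y in tool: [[ 0.  1.]
 [ 1. -0.]]
```

Emit:
arm_command(commands="-1.5 0 -0.3 0 0.1 0 0;-1.5 0 0 0 0 0 0")

```text
time: 15.65
tool_pos: [0.5548, -0.2081, 0.0503]
ee_rot: [-3.139, -0.009, 1.893]
wrist_force: [-1.3, 3.1, 2.3]
width: 0.0168
```

```bash
python3 e.py
```

```text
t 15.65 tcp chan [-0.66 -9.14] z 50.3454981988883 nut chan [-0.65 -7.54] yaw-108.6: 359.87592574599324 rp [-179.86   -0.52] F chan [-0.22  3.33] 2.3073759690059488 T [0.52 0.23 0.01] w 16.812964430041816
rot to square [-0.14 -0.52 -0.12]
chan x,y in tool: [[ 0.  1.]
 [ 1. -0.]]
```

Emit:
arm_command(commands="-1.2 0 0 0 -0.3 0 0;-1 0 0 0 0 0 0")

```text
time: 15.9
tool_pos: [0.5556, -0.2105, 0.0504]
ee_rot: [-3.139, -0.003, 1.893]
wrist_force: [-0.8, 3.0, 1.8]
width: 0.0168
```

```bash
python3 e.py
```

```text
t 15.9 tcp chan [ -0.67 -11.65] z 50.44285603099606 nut chan [ -0.67 -10.05] yaw-108.6: 359.87496467402286 rp [-179.87   -0.18] F chan [0.21 3.06] 1.8192346873948064 T [0.57 0.25 0.01] w 16.84588444988
rot to square [-0.13 -0.18 -0.12]
chan x,y in tool: [[ 0.  1.]
 [ 1. -0.]]
```

Emit:
arm_command(commands="-0.8 0 0 0 -0.1 0 0;-0.8 0 0 0 0 0 0")

```text
time: 16.15
tool_pos: [0.5561, -0.2121, 0.0504]
ee_rot: [-3.139, -0.001, 1.893]
wrist_force: [-0.7, 2.0, 2.7]
width: 0.0167
```

```bash
python3 e.py
```

```text
t 16.15 tcp chan [ -0.69 -13.38] z 50.42431649837578 nut chan [ -0.68 -11.78] yaw-108.6: 359.8772725304185 rp [-179.87   -0.06] F chan [-0.02  2.16] 2.6666787269487866 T [0.56 0.24 0.03] w 16.692670917215498
rot to square [-0.13 -0.06 -0.12]
chan x,y in tool: [[ 0.  1.]
 [ 1. -0.]]
```

Emit:
arm_command(commands="-0.8 0 0 0 0 0 0;-0.8 0 0 0 0 0 0")

```text
time: 16.4
tool_pos: [0.5565, -0.2131, 0.0504]
ee_rot: [-3.139, -0.003, 1.893]
wrist_force: [-2.2, 4.3, 3.1]
width: 0.0168
```

```bash
python3 e.py
```

```text
t 16.4 tcp chan [ -0.67 -14.45] z 50.40164378656678 nut chan [ -0.67 -12.85] yaw-108.6: 359.8868664290925 rp [-179.86   -0.14] F chan [-0.73  4.78] 3.1398665690936984 T [1.01 0.41 0.02] w 16.754948645500296
rot to square [-0.14 -0.14 -0.11]
chan x,y in tool: [[ 0.  1.]
 [ 1. -0.]]
```

Emit:
arm_command(commands="-0.5 0 0 0 0 0 0;0 0 0 0 0 0 0")

```text
time: 16.65
tool_pos: [0.5565, -0.213, 0.0504]
ee_rot: [-3.139, -0.004, 1.894]
wrist_force: [-1.7, 3.3, 3.1]
width: 0.0169
```

```bash
python3 e.py
```

```text
t 16.65 tcp chan [ -0.66 -14.37] z 50.414813258122024 nut chan [ -0.66 -12.77] yaw-108.6: 359.9014860102123 rp [-179.85   -0.21] F chan [-0.59  3.64] 3.0532242219460213 T [0.67 0.32 0.05] w 16.859640594336216
rot to square [-0.15 -0.21 -0.1 ]
chan x,y in tool: [[ 0.  1.]
 [ 1. -0.]]
```

Emit:
arm_command(commands="-0.8 0 0 0 0 0 0;-0.8 0 0 0 0 0 0;-0.8 0 0 0 0 0 0")

```text
time: 17.02
tool_pos: [0.5565, -0.2132, 0.0504]
ee_rot: [-3.138, -0.008, 1.894]
wrist_force: [-2.2, 5.8, 3.1]
width: 0.0172
```

```bash
python3 e.py
```

```text
t 17.025 tcp chan [ -0.66 -14.56] z 50.40928482698098 nut chan [ -0.66 -12.96] yaw-108.6: 359.93828603125587 rp [-179.82   -0.48] F chan [-0.21  6.2 ] 3.14337582746813 T [1.08 0.51 0.03] w 17.188372004723895
rot to square [-0.18 -0.48 -0.06]
chan x,y in tool: [[ 0.  1.]
 [ 1. -0.]]
```

Emit:
arm_command(commands="-0.9 0 0 0 0 0 0;-0.9 0 0 0 0 0 0")

```text
time: 17.27
tool_pos: [0.5565, -0.2132, 0.0504]
ee_rot: [-3.138, -0.012, 1.895]
wrist_force: [-3.1, 4.6, 4.6]
width: 0.0164
```

```bash
python3 e.py
```

```text
t 17.275 tcp chan [ -0.66 -14.6 ] z 50.38137187471988 nut chan [ -0.66 -13.  ] yaw-108.6: 359.9660079091537 rp [-179.79   -0.69] F chan [-1.48  5.39] 4.632525474675477 T [1.09 0.44 0.03] w 16.414912272376533
rot to square [-0.21 -0.69 -0.03]
chan x,y in tool: [[ 0.  1.]
 [ 1. -0.]]
```

Emit:
arm_command(commands="0 0 0 0 0 0 0;0 0 0 0 0 0 0.3;0 0 0 0 0 0 0.4;0 0 0 0 0 0 0.4;0 0 0 0 0 0 0.4")

```text
time: 17.9
tool_pos: [0.5574, -0.217, 0.0499]
ee_rot: [-3.138, -0.005, 1.894]
wrist_force: [0.5, 0.5, -0.3]
width: 0.0377
```

```bash
python3 e.py
```

```text
t 17.9 tcp chan [ -1.05 -18.46] z 49.889945994638026 nut chan [ -1.05 -16.86] yaw-108.6: 359.90518702435986 rp [-179.79   -0.26] F chan [0.65 0.34] -0.26594571415456497 T [-0.08  0.07 -0.05] w 37.66621530273791
rot to square [-0.21 -0.26 -0.09]
chan x,y in tool: [[ 0.  1.]
 [ 1. -0.]]
```

Emit:
arm_command(commands="0 0 -15 0 0 0 0.4;0 0 -30 0 0 0 0.4;0 0 -40 0 0 0 0.4;20 0 -20 0 0 0 0.4;0 0 0 0 0 0 0.4")

```text
time: 18.52
tool_pos: [0.5515, -0.1974, 0.1609]
ee_rot: [-3.139, -0.003, 1.893]
wrist_force: [0.9, 0.2, 0.0]
width: 0.0379
```

```bash
cat > f.py <<'E'
from h import *
np.set_printoptions(precision=2,suppress=True)
w=snapshot("wrist")
phi=np.radians(108.6);m=np.array([.5525,-.1992]);A=np.array([[np.cos(phi-np.pi/2),np.sin(phi-np.pi/2)],[np.cos(phi),np.sin(phi)]])
C=A@(np.array(w["origin"])[:2]-m)*1000;print(C,w["origin"][2],robot.get_obs()["tool_pos"],robot.get_obs()["wrist_force"])
xs=np.arange(-.04,.04,.0002);ys=np.arange(.03,-.09,-.0002);X,Y=np.meshgrid(xs,ys)
def im(z):
    P=np.dstack([m[0]+X*A[0,0]+Y*A[1,0],m[1]+X*A[0,1]+Y*A[1,1],np.full_like(X,z)])-np.array(w["origin"])
    c=P@R(w["rotation"]);r=np.hypot(c[...,0],c[...,1]);th=np.arctan2(r,c[...,2]);K=np.array(w["camera_matrix"])
    return cv2.remap(w["img"],(K[0,0]*th*c[...,0]/r+K[0,2]).astype(np.float32),(K[1,1]*th*c[...,1]/r+K[1,2]).astype(np.float32),cv2.INTER_CUBIC)
cv2.imwrite("pics/f.png",np.hstack([im(.036),im(.071)]))
E
python3 f.py
```

```text
[-0.29 76.45] 0.34089723527772725 [ 0.55 -0.2   0.16] [ 0.34 -0.05 -0.18]
```

View pics/f.png

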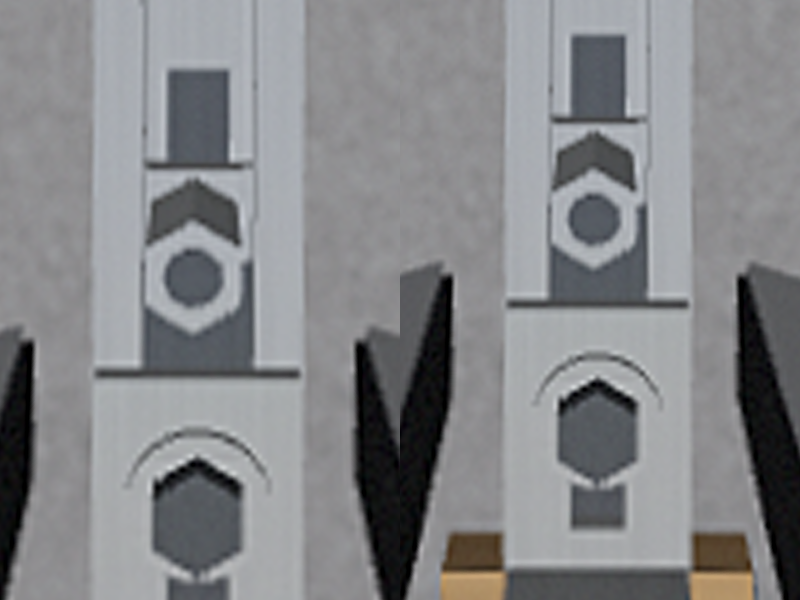

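```bash
python3 - <<'E'
from h import *
for n,(y,x,h,w_) in {"side":(88,318,38,32),"top":(180,425,45,60)}.items():
    a=cv2.cvtColor(cv2.imread(f"pics/{n}.png"),6)[y:y+h,x:x+w_].astype(np.float32);b=cv2.cvtColor(snapshot(n)["img"],6)[y:y+h,x:x+w_].astype(np.float32)
    print(n,cv2.phaseCorrelate(a,b),abs(a-b).mean())
o=robot.get_obs();print(o["time"],o["wrist_force"],robot.close_job())
E
```

```text
side ((-0.17857734968425376, -0.03094653517885604), 0.954323991201818) 6.4523025
top ((-0.10464806867819121, -0.6345618747750628), 0.1879923426663434) 59.586666
the job is handed in; nothing more can be done
18.675 [-0.7443687   0.19481313 -0.43140877] None
```

The stud nut is in the channel, caught under the lips, square across, and butted against the bracket's nut plate. I let go and handed the job in at 18.7 s, with the arm clear about 11 cm above. No verdict was reported.

- **Insertion and twist:** I gripped the coupler on the nut's ±x flats and entered the slot lengthways. I pressed to an estimated 23 mm origin height, with about 6.5 N on the spring. The clockwise quarter turn ended with the tool within 0.3° of square. On the way up, the upward force dropped without further rise, which I took as the grooves catching the lips.
- **Touch:** After about 42 mm of sliding, the nut stopped moving. The wrist force along the channel rose from about 2–3 N to 5–6 N. I take that as roughly 3–4 N on the plate, since friction and about 1 N of noise are included; the contact force was not measured directly.
- **Last wrist picture:** The nut is square, and its plate edge (−22.6 mm along the channel) meets the bracket's nut plate edge (about −22.4 mm), so there is no visible gap. I did not check height or tilt again after release; they come from the arm's readings before it.
- **Bracket position:** The side camera shows about 0.2 pixel of shift and nothing obvious. The top view could not be used for this check, probably because the arm was in the way. Wrist-camera readings from two viewpoints differ by about 0.7 mm, which is within calibration error. A small bracket shift is therefore not strictly excluded, but I saw no sign of one near 1.5 mm.

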